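# Load a bar under the leaf spring of a filing jig

### The job

A steel bar lies in the channel of the jig on the bench, on a sprung bed and just short of the leaf spring that is to hold it. With the fingertips press the bar down hard on its flat part behind the low cross rib so that it clears the nose of the spring (do not ram it against the nose), and keep it pressed while you slide it forward under the spring until it is fully home against the end stop; then take the hand away so that the spring alone holds the bar down. Do not grasp or lift the bar, and leave the other things on the bench where they are.

Things in the scene. Friction and masses are not known exactly. Their poses are not given: they have to be found in the camera images.
- jig: filing jig fixed to the bench: base plate 90 mm wide (x -160 to 115 mm), two guide rails 29 mm high, 21.5 to 33 mm either side of the centre line, two cheeks 58 mm high at the far end (x 77 to 111) that carry the leaf spring. Origin at bench height on the channel's centre line; x along the channel, the way the bar is to slide; y left, z up. The bar slides easily in it (friction about 0.2)
- nose (a point): fixed point of the jig at the nose of the leaf spring at rest: its front edge and underside, jig x = 3 mm, 35.5 mm above the bench. The nose is a blunt square strip, 5 mm long and 7 mm high (its top 42.5 mm above the bench), as wide as the leaf (30 mm)
- stop (a point): fixed point of the jig on the face of the end stop (jig x = 65 mm, 24 mm above the bench). The bar is home when its front end touches this face
- bar: loose steel bar in the channel, 120 (x) x 40 (y) x 16 (z) mm, 0.25 kg. Origin at the centre of its underside, first 24 mm up; x along it towards the spring, front end at x = 60 mm. A cross rib 4 mm high stands on top at x = -14 to -6; press on the flat behind it (-14 to -60); leaning on the rib is fine. Starts 8 to 33 mm short of the nose; home at jig x = 5 mm, rib 4 mm short of the nose
- press_spot (a point): point on the bar's top in the middle of the flat behind the rib (bar x = -36 mm, 16 mm above its underside, 40 mm above the bench at the start)
- bar_front (a point): point at the bottom of the bar's front end (bar x = 60 mm), on its centre line
- bed (a joint): how far the sprung bed under the bar is pressed down, m: 0 at the top, at most 0.008. It stays level. With the bar on it, it takes about 6 N to start it and 1.2 N more per mm (13 N at 6 mm). Pressed less than 3 mm the bar butts against the nose and is blocked; at 5 to 7.5 mm it passes. Left to the spring alone, with the bar home, it stays 3 to 4 mm down
- leaf (a joint): angle of the leaf spring, rad: 0 at rest, about 0.06 with the bar home, at most 0.10. Hinged on a cross pin at jig x = 95 mm, 48 mm up; its lowest point (jig x = 35 mm, 32 mm up) presses the bar down with 6 N at rest and 1.2 N more per mm of lift
- tape_roll: bystander: a black roll of insulating tape, 66 mm across, 18 mm high, flat on the bench to the left of the jig; origin at the centre of its underside
- bolt_b: bystander: a bolt with a nut, 40 mm long, 17 mm high, on the bench close to the right of the jig; origin at the centre of its underside
- marker: bystander: a pale marker pen, 120 mm long, 13 mm thick, on the bench to the right of the jig; origin at the centre of its underside
- cork_block: bystander: a cork sanding block, 52 x 68 x 24 mm, at the left end of the bench near its front edge; origin at the centre of its underside
There are look-alikes about, which are no part of the job. There is more than one size of the bar; the one meant has the size given above.

How it is judged:
On the way, in this order (a step that is already met when the one before it is completed fails the run):
1. the bar is pressed at least 3.5 mm down by the fingers while still short of the nose (value of joint bed above 0.0035 m and contact force between the fingers and bar above 3 N and x of bar_front in the frame of jig below 0.006 m), for 0.05 s.
2. pressed down by the fingers, the bar slides with its front end at least 15 mm past the nose (value of joint bed above 0.0035 m and contact force between the fingers and bar above 1 N and x of bar_front in the frame of jig above 0.018 m), for 0.05 s.
At the end, for the whole second after the job is handed in: the bar lies straight and level in the channel with its front end within 4 mm of the end stop, held down by the leaf spring alone (spring lifted at least 0.02 rad, bed still at least 2 mm down), at rest (x of bar_front in the frame of stop above -0.004 m and x of bar in the frame of jig below 0.008 m and angle between the x axis of bar and the x axis of jig, either way round below 0.06 rad and angle between bar's own z axis and vertical below 0.06 rad and value of joint bed above 0.002 m and value of joint leaf above 0.02 rad and linear speed of bar below 0.01 m/s); the robot touches nothing.
It fails at once if the bar is rammed: the fingers push on it with over 60 N (contact force between the fingers and bar above 60 N).
It fails at once if the bar is lifted off the bed (height (world z) of bar above 0.032 m).
It fails at once if the bar is tipped by more than 15 degrees (angle between bar's own z axis and vertical above 0.26 rad).
It fails at once if another thing on the bench is moved more than 20 mm (distance of any of tape_roll, bolt_b, marker, cork_block from where it was at the start of the episode above 0.02 m).
It also fails if it takes over 38 s, if anything falls off the work surface, if the arm or the gripper's body presses on something with over 40 N, if the wrist force passes 120 N, or if a joint passes its speed limit or range.

### The arm

A 6-joint arm with a two-finger parallel gripper is mounted at the origin on a cart in front of the work surface, level with it; the furniture and walls round the work are solid. World frame = base frame: x ahead of the robot, y to its left, z up, the work surface at z = 0. Lengths are in m, angles in rad, forces in N, time in s.
With the tool pointing down it reaches from about 0.275 to 1 m from the base axis. Payload 8.4 kg.
Tool frame: the origin (TCP) lies on the centre line of the jaws, within the pads' length; the fingertips stand 17 mm ahead of it and the grasp point (between the pads) lies 2 mm behind it (bot.tcp_to_tips is the z of the fingertips in the tool frame, in m); z points along the fingers, y is the line along which they close (so a half turn about z gives the same grasp; the last joint's range is limited). The gripper opens to 85 mm and grips with 20 to 120 N. Pads are 22 mm wide; open, the fingers measure 114 mm over their backs; the gripper's body (76 mm by 85 mm) begins 54 mm behind the grasp point. The pads swing forward as they close: fully open they stand 13 mm farther back than shut.
Start: joints at [-1.163, 0.353, 1.633, -0, 1.155, -0.002], TCP at [0.249, -0.573, 0.248] pointing down, gripper open.
Joint ranges: [-2.63, 2.63], [-0.92, 2.1], [0.06, 2.66], [-1.3, 4.44], [0, 2.69], [-3.02, 3.02]. Speed limits (rad/s): [2.22, 2.22, 2.79, 3.14, 3.14, 3.14].

### API

Orientations are given as a unit quaternion [x, y, z, w].
In Python, from workcell import bot, hand, kinematics, get_obs, vision, hand_in gives the robot as it stands. The module is installed in compiled form; this text tells all that it offers. Calls block until the motion is done:
- bot.reach(position, orientation): joint-space move of the TCP to a pose.
- bot.servo_line(position, ori=None, velocity=0.15): straight line of the TCP; ori=None keeps the orientation; velocity is the mean speed in m/s.
- bot.goto_joints(angles): joint-space move.
- hand.move_gripper(opening, strength=None): finger opening in m; strength is the grip in N (None keeps the last); returns when the fingers have stopped.
- bot.dwell(seconds).
- kinematics.solve_ik(position, orientation): joint angles nearest the present ones, or None.
- get_obs(): the state.
- vision.read_camera(name): name is "scene" or "top" or "wrist"; returns a dict with "frame" (420x560x3 uint8, red, green, blue), "intrinsics" (3x3 intrinsics, pixels), "view" (4x4, takes a point from world to camera coordinates). Camera axes: x right, y down, z forward; pixel columns grow to the right and rows downward; lengths in m; the calibration is good to about 2 mm. A picture is of the moment at which its call begins. There is no depth.
A pose or a line that the arm cannot do raises bot.IKError and nothing moves.
- hand_in(): hands the job in; it is judged then, once.
The state is a dict: "time_s": time; "joint_pos": joint angles; "joint_vel": joint speeds; "joint_efforts": joint torques, N m; "position": TCP position; "orientation": TCP orientation; "wrist_force": force on the tool from outside, world axes, zero at the start; "ft_torque": the same for the moment, N m; "gripper_width": finger opening in m; "grip_force": force on a finger pad.
Only numpy, scipy, OpenCV 4.12 (cv2) and the standard library are available. Lean on these libraries where they do the work, as an engineer would, in place of code of your own. Each camera call takes 0.05 s, during which the arm holds its last target. There are 200 camera calls.

## Working session

There is one attempt and no reset: what is moved stays moved. The work goes in short steps, each a Python script; the robot and the scene stay as the last script left them, time stands still between calls to the robot, and variables do not carry over. Pictures are saved under pics/ and viewed, at most 10 in all, crops included, and the job is handed in when it is done.

```bash
mkdir -p pics; python3 - <<'E'
from workcell import bot,hand,get_obs,vision
import cv2,numpy as np
for n in ["top","scene"]:
    d=vision.read_camera(n); cv2.imwrite(f"pics/{n}0.png",d["frame"][:,:,::-1]); np.savez(f"{n}0.npz",**d)
    print(n,d["intrinsics"].tolist(),np.round(d["view"],4).tolist())
o=get_obs();print(o["time_s"],o["position"],o["orientation"],o["wrist_force"],bot.tcp_to_tips)
E
```

```text
top [[445.93340570373425, 0.0, 281.3957452698783], [0.0, 445.93340570373425, 206.3412780026152], [0.0, 0.0, 1.0]] [[-0.0217, -0.9995, -0.0234, -0.2529], [-0.9969, 0.0234, -0.0748, 0.5637], [0.0753, 0.0217, -0.9969, 0.9434], [0.0, 0.0, 0.0, 1.0]]
scene [[480.28929130862844, 0.0, 276.30782958958275], [0.0, 480.28929130862844, 205.40676234969422], [0.0, 0.0, 1.0]] [[0.7642, -0.6449, 0.0008, -0.617], [-0.2854, -0.3392, -0.8964, 0.1302], [0.5784, 0.6848, -0.4433, 0.8984], [0.0, 0.0, 0.0, 1.0]]
0.1 [ 0.24884483 -0.57289942  0.24764233] [ 9.79081569e-01  2.03467229e-01 -1.32278270e-04 -5.92362070e-04] [ 0.19183357  0.22333393 -0.53561591] 0.017
```

View pics/top0.png

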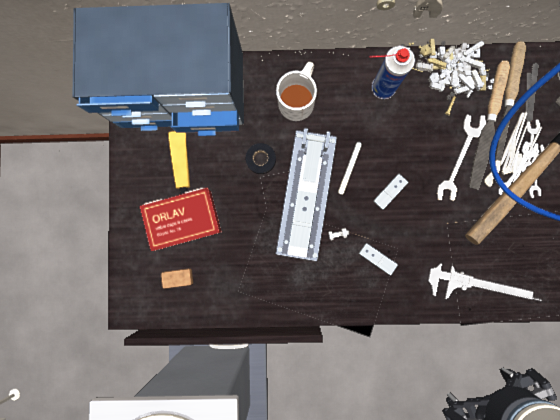

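View pics/scene0.png

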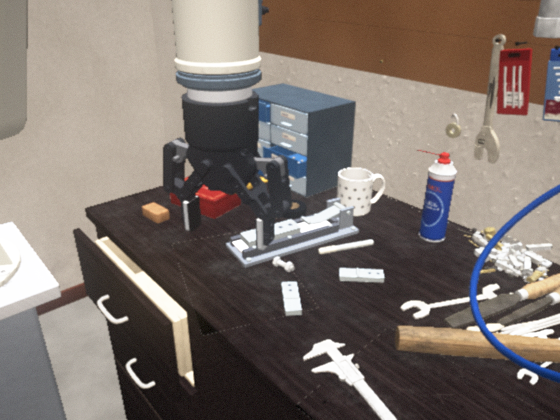

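```bash
python3 - <<'E'
import cv2
i=cv2.imread("pics/top0.png")[122:268,262:352]
cv2.imwrite("pics/c1.png",cv2.resize(i,None,fx=4,fy=4,interpolation=cv2.INTER_CUBIC))
E
```

```text
(no output)
```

View pics/c1.png

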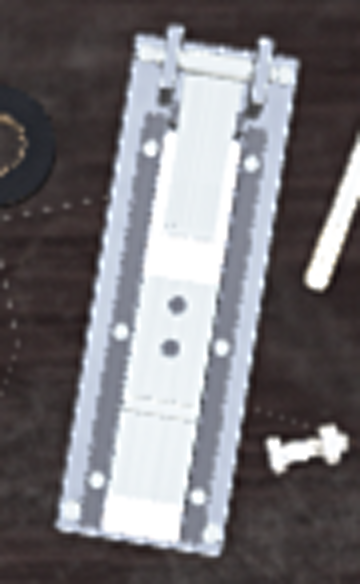

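```bash
cat > h.py <<'E'
import numpy as np
def ray(d,u,v,z):
    K,V=d["intrinsics"],d["view"];R,t=V[:3,:3],V[:3,3]
    c=-R.T@t; r=R.T@np.linalg.inv(K)@[u,v,1]
    return c+r*(z-c[2])/r[2]
E
python3 - <<'E'
import numpy as np
from h import *
d=np.load("top0.npz")
P=lambda a,b,z:ray(d,262+(a+.5)/4-.5,122+(b+.5)/4-.5,z)[:2]
for z in (0.005,0.012):
    nl,nr,fl,fr=[P(a,b,z) for a,b in((57,528),(219,554),(135,35),(298,60))]
    n=(nl+nr)/2;f=(fl+fr)/2
    e=f-n;L=np.linalg.norm(e);e/=L
    o=(n+f)/2+e*0.0225;l=np.array([-e[1],e[0]])
    print(z,"L",L,"W",np.linalg.norm(nl-nr),np.linalg.norm(fl-fr),"yaw",np.arctan2(e[1],e[0]),np.arctan2(*(( fr-fl)*[1,1])[::1]),"o",o)
    for nm,a,b,zz in(("nose",188,237,.0425),("barfront",180,281,.04),("ribfront",158,398,.044),("ribback",155,411,.044),("barrear",143,497,.04)):
        q=P(a,b,zz)-o;print(nm,q@e,q@l)
E
```

```text
0.005 L 0.2745742099014674 W 0.08873442593040584 0.09095987497269759 yaw -0.18264350061445583 -2.959528468018871 o [ 0.60551142 -0.32380233]
nose 0.003076574145436963 -0.0003478960232967213
barfront -0.020327482219906993 0.00013370498814685555
ribfront -0.08330814556487662 0.0019463798559840135
ribback -0.09026706313719808 0.002426090864159539
barrear -0.13551667809640555 0.0014999727008212496
0.012 L 0.27259630804289425 W 0.0880952253804702 0.09030464334759834 yaw -0.18264350061445564 -2.959528468018872 o [ 0.60480615 -0.32356276]
nose 0.00381362836952633 -0.00045537963524545943
barfront -0.01959042799581762 2.6221376198121796e-05
ribfront -0.08257109134078724 0.0018388962440352926
ribback -0.0895300089131087 0.002318607252210818
barrear -0.13477962387231615 0.001392489088872538
```

```bash
cat >> h.py <<'E'
from workcell import bot,hand,get_obs,vision,hand_in,kinematics
import cv2
yaw=-0.183; O=np.array([.6053,-.3237]); e=np.array([np.cos(yaw),np.sin(yaw)])
Q=[np.cos(yaw/2),np.sin(yaw/2),0,0]
def W(s,tip): return [*(O+e*s),tip+bot.tcp_to_tips]
def st():
    o=get_obs();p=np.array(o["position"]);f=np.array(o["wrist_force"])
    return o["time_s"],(p[:2]-O)@e,p[2]-bot.tcp_to_tips,f[:2]@e,f[:2]@[-e[1],e[0]],f[2]
def show(n=""): print(n,np.round(st(),4))
E
python3 - <<'E'
from h import *
hand.move_gripper(0.0,20)
bot.reach(W(-.108,.12),Q)
bot.servo_line(W(-.108,.050),velocity=.08);bot.dwell(.2)
show(); print(get_obs()["gripper_width"])
for n in("wrist","scene"):
    d=vision.read_camera(n);cv2.imwrite(f"pics/{n}1.png",d["frame"][:,:,::-1])
i=cv2.imread("pics/scene1.png")[160:280,210:380];cv2.imwrite("pics/c2.png",cv2.resize(i,None,fx=4,fy=4))
E
```

```text
[ 3.525  -0.1077  0.0505 -0.6449 -0.4905  0.6674]
0.00010607542418464743
```

View pics/c2.png

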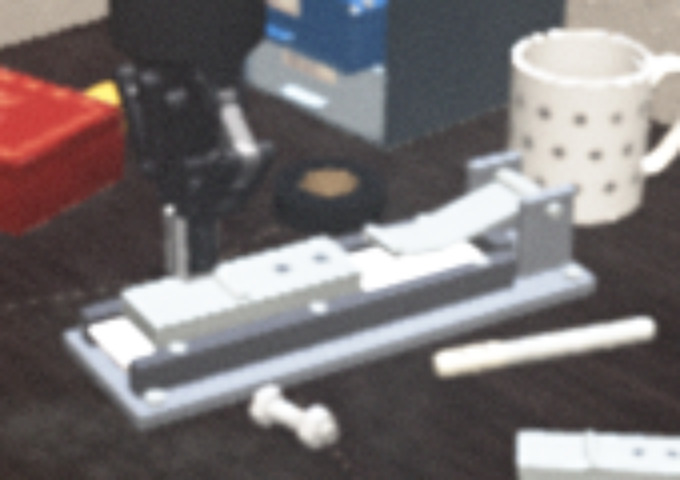

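View pics/wrist1.png

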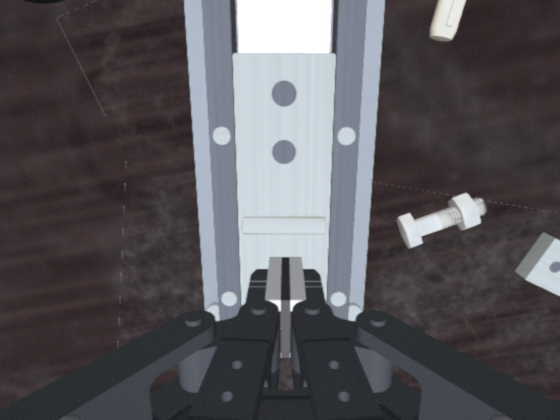

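The scene crop shows the closed tips hovering over the flat behind the rib. In the wrist view they are centred on the channel (column 285), with the rib at rows 217–235 just ahead of them. I'll press now.

```bash
python3 - <<'E'
from h import *
for z in (.042,.039,.037,.035,.0335):
    bot.servo_line(W(-.108,z),velocity=.02);bot.dwell(.1);show(z)
E
```

```text
0.042 [ 4.275  -0.1079  0.042   0.2148 -0.0046 -0.6172]
0.039 [ 4.675  -0.1076  0.0396 -0.5604  0.07    6.622 ]
0.037 [ 5.025  -0.1074  0.0378 -1.6498 -0.3696  8.968 ]
0.035 [ 5.375  -0.1071  0.0361 -1.7506  0.5078 11.3585]
0.0335 [ 5.725  -0.1071  0.0347 -2.0729  0.4951 11.8049]
```

```bash
python3 - <<'E'
from h import *
bot.servo_line(W(-.108,.0322),velocity=.02);bot.dwell(.15);show("p")
for s in (-.1,-.092,-.084,-.076,-.07):
    bot.servo_line(W(s,.0322),velocity=.03);show(s)
    if st()[3]<-20: print("blocked");break
d=vision.read_camera("scene")["frame"][160:280,210:380,::-1];cv2.imwrite("pics/c3.png",cv2.resize(d,None,fx=4,fy=4))
E
```

```text
p [ 6.125  -0.107   0.0336 -1.9942  1.0174 13.8386]
-0.1 [ 6.5417 -0.0984  0.0338 -1.2273  0.1117 13.6672]
-0.092 [ 6.9583 -0.0904  0.0338 -0.8491  0.6442 13.9153]
-0.084 [ 7.375  -0.0824  0.0338 -1.0113 -0.8127 14.0258]
-0.076 [ 7.7917 -0.0743  0.0339  0.7587 -0.7089 13.95  ]
-0.07 [ 8.1417 -0.0684  0.0339 -0.1319  0.3982 13.6735]
```

View pics/c3.png

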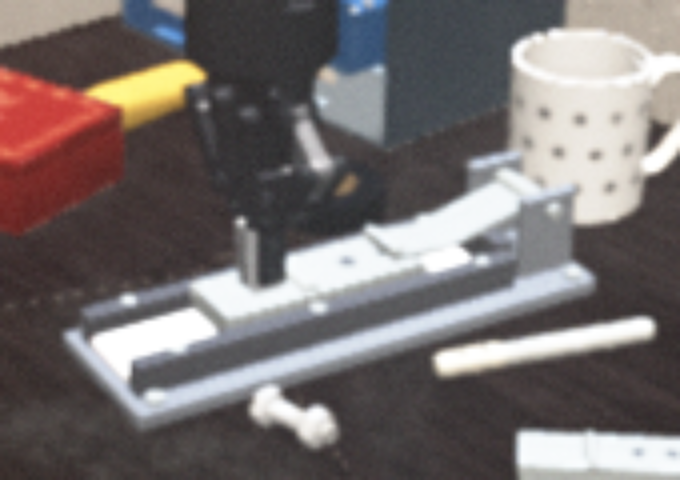

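The bar has followed the fingers and its front end is under the leaf, so I'll go on sliding it to the stop.

```bash
python3 - <<'E'
from h import *
for s in list(np.arange(-.064,-.035,.006))+list(np.arange(-.034,-.008,.002)):
    bot.servo_line(W(s,.0322),velocity=.03);bot.dwell(.05);show(round(s,3))
    if st()[3]<-12: print("stop");break
d=vision.read_camera("scene")["frame"][160:280,210:380,::-1];cv2.imwrite("pics/c4.png",cv2.resize(d,None,fx=4,fy=4))
E
```

```text
-0.064 [ 8.5917 -0.0628  0.0335 -0.7241  0.169  11.6493]
-0.058 [ 8.9917 -0.0573  0.0332 -1.4228  0.7772  9.1714]
-0.052 [ 9.3917 -0.0514  0.0331 -1.7616  0.827   8.1197]
-0.046 [ 9.7917 -0.0458  0.0329 -2.4379  0.7992  8.4247]
-0.04 [10.1917 -0.0398  0.0329 -2.058   1.0473  7.7801]
-0.034 [10.5917 -0.0337  0.0329 -1.7229  0.2341  7.7809]
-0.032 [10.8917 -0.0321  0.0328 -2.9826 -0.2816  8.0578]
-0.03 [11.1917 -0.0301  0.0328 -3.2424  0.4201  8.3674]
-0.028 [11.4917 -0.0281  0.0329 -2.2811  0.5602  8.8477]
-0.026 [11.7917 -0.0261  0.0329 -3.2145  0.1318  7.7549]
-0.024 [12.0917 -0.0241  0.0329 -3.2899  0.2888  8.277 ]
-0.022 [12.3917 -0.0221  0.0329 -3.1344  1.6424  9.1242]
-0.02 [12.6917 -0.0201  0.0329 -2.2839  0.2971  8.3426]
-0.018 [12.9917 -0.0188  0.0327 -5.3395  1.1674  9.6007]
-0.016 [ 13.2917  -0.0186   0.0325 -11.3815  -0.3348  13.9787]
-0.014 [ 13.5917  -0.0184   0.0322 -17.6982  -1.7571  17.4397]
stop
```

View pics/c4.png

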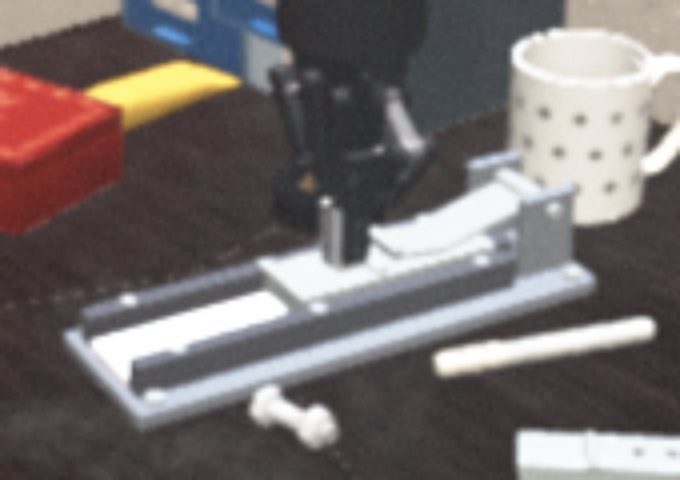

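The force rose with the tips at −18.6 mm, and rib contact at home predicts about −20 mm. The bar is against the stop. I'll unload sideways and then lift.

```bash
python3 - <<'E'
from h import *
bot.servo_line(W(-.0172,.0322),velocity=.02);bot.dwell(.1);show()
bot.servo_line(W(-.0172,.045),velocity=.02);show()
bot.servo_line(W(-.03,.15),velocity=.12)
bot.reach(W(-.2,.2),Q);bot.dwell(.3);show()
d=vision.read_camera("top");np.savez("top1.npz",**d);d=d["frame"][122:268,262:352,::-1];cv2.imwrite("pics/c5.png",cv2.resize(d,None,fx=4,fy=4,interpolation=cv2.INTER_CUBIC))
d=vision.read_camera("scene")["frame"][160:280,210:380,::-1];cv2.imwrite("pics/c6.png",cv2.resize(d,None,fx=4,fy=4))
E
```

```text
[14.05   -0.0188  0.0327 -8.839   0.1785 11.5752]
 [14.8417 -0.0172  0.0449 -0.1323 -0.5363 -0.0945]
 [16.9167 -0.1993  0.1995  0.2014  0.1713 -0.1708]
```

View pics/c5.png

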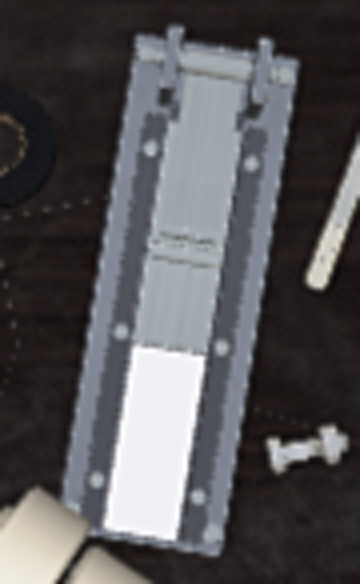

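View pics/c6.png

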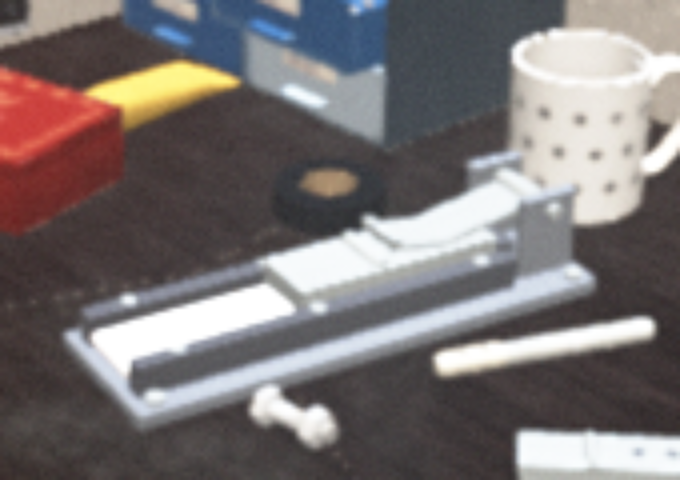

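The bar's rear edge is now at crop row ~349 (it was 497, about 82 mm of travel). The rib sits just short of the nose and the leaf is lifted, so the bar is home.

```bash
python3 - <<'E'
from h import *
d=np.load("top1.npz")
q=ray(d,262+170.5/4-.5,122+349.5/4-.5,.0365)[:2]-O;print(q@e)
if abs(q@e+.055)<.003: print(hand_in())
E
```

```text
-0.056185292834199374
the job is handed in; nothing more can be done
None
```

The bar is pressed under the leaf spring and home against the end stop, with its rear edge measured about 1 mm from the expected home position; the hand is clear and the job is handed in, but no verdict came back.

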